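# Turn the potter's bat to its lock bolt and lock it

## Robot

A 6-joint arm with a two-finger parallel gripper is mounted at the origin on the work surface. World frame = base frame: x ahead of the robot, y to its left, z up, the work surface at z = 0. Lengths are in m, angles in rad, forces in N, time in s.
With the tool pointing down it reaches from about 0.35 to 0.775 m from the base axis. Payload 5.5 kg.
Tool frame: the origin (TCP) lies midway between the tips of the shut fingers; the grasp point (between the pads) lies 19 mm behind it; z points along the fingers, y is the line along which they close (so a half turn about z gives the same grasp; the last joint's range is limited). The gripper opens to 85 mm and grips with 20 to 120 N. Pads are 22 mm wide; open, the fingers measure 114 mm over their backs; the gripper's body (76 mm by 85 mm) begins 54 mm behind the grasp point. The pads swing forward as they close: fully open they stand 13 mm farther back than shut.
Start: joints at [1.025, 0.313, 0.046, 1.304, 0, 1.431], TCP at [0.227, 0.528, 0.203] pointing down, gripper open.
Joint ranges: [-2.76, 2.76], [-0.86, 1.69], [-1.03, 1.26], [-2.2, 2.34], [-1.47, 1.5], [-3.14, 3.14]. Speed limits (rad/s): [2.57, 2.57, 3.14, 3.14, 3.14, 3.14].

## Interface

Orientations are given as a unit quaternion [w, x, y, z].
In Python, from workcell import telemetry, imaging, env gives the robot as it stands. The module is installed in compiled form; this text tells all that it offers.
- The arm moves only by the tool step_arm, never from a script. Its argument "moves" is a list of rows, each a list of 3 entries, a list of its own where there are three numbers: the shift along the tool's x, y, z in mm, then the turn, a rotation vector about the tool's x, y, z in rad, then the finger opening in mm, from 0 to 85.4. A call has 1 to 8 rows; each row is the pose to reach, as a shift and turn from the pose commanded when the call began, along the tool's axes at that moment; what a row does not reach only later rows make up. A row lasts 1/12 s, in which the tool goes at most 41.7 mm and 7.16 degrees, less where a joint would pass 70% of its speed; a pose out of reach is approached as far as the arm can. A call with a gripper value outside its range is refused whole. The fingers move at their own pace and stop on an object; "grip_force" is the grip in N (left out, the last holds). Time passes only in rows, so rows that repeat a pose let the fingers close. It gives the time, the measured TCP pose, the force, the opening and the grip force at its end, in the units of the state.
- telemetry.get_state(): the state, without advancing time (a new reading comes with each control period).
- imaging.read_camera(name): name is "scene" or "top" or "wrist"; returns the picture (400x640x3 uint8, red, green, blue); there is no depth.
- imaging.camera_params(name): a dict with "camera_matrix" (3x3 intrinsics, pixels), "pose" (4x4, takes a point from camera to world coordinates). Camera axes: x right, y up, looking along -z (the intrinsics and any distortion apply to the point x, -y, -z); pixel columns grow to the right and rows downward; lengths in m; the calibration is good to about 2 mm. A picture is of the moment at which its call begins: read the wrist's pose just before it. camera_params takes no time and is no camera call; for the wrist camera it gives the pose at the moment of the call.
- env.hand_in(): hands the job in; it is judged then, once.
The state is a dict: "clock": time; "joint_pos": joint angles; "qvel": joint speeds; "tau": joint torques, N m; "tcp_pos": TCP position; "orientation": TCP orientation; "wrist_force": force on the tool from outside, world axes, zero at the start; "ft_torque": the same for the moment, N m; "finger_gap": finger opening in m; "grip_force": force on a finger pad.
Only numpy, scipy, OpenCV 4.12 (cv2) and the standard library are available. Lean on these libraries where they do the work, as an engineer would, in place of code of your own. Each camera call takes 0.05 s, during which the arm holds its last target. There are 200 camera calls.

## Task

The small bowl stands on a round wooden bat that must not turn while the bowl is being decorated. With light pushes of the shut fingers on the bat's edge pegs, turn the bat until the notch in its rim faces the lock bolt. Then push the bolt by its knob into the notch until it is fully home at the bottom of the notch, pressing firmly but never hard, and let go; keep the bowl where it stands on the bat and leave everything else alone.

Things in the scene. Friction and masses are not known exactly. Their poses are not given: they have to be found in the camera images.
- stand: Fixed low turntable stand of dark steel, foot 170 mm across, aluminium head 156 mm. Origin: on the table under its vertical centre axis; z up. The guide of the lock bolt stands on its -x side; the bolt slides in the stand's +x direction, towards the axis. The guide's cheeks end 94 mm above the table. The head does not turn.
- pin (a point): On the stand's axis, 80 mm above the table, at the level of the bat's wooden underside; the bat lies on the head on four rubber feet 4 mm high. A fixed steel pin passes into the bat's centre hole here, with about 1.5 mm of play to each side, so the bat turns about this axis.
- bat: Loose round plywood bat, 180 mm across, 18 mm thick, about 0.5 kg, flat on the stand (top 98 mm above the table). Origin: centre of the wood's underside, 80 mm up. Turns either way without limit; at the start the notch is anywhere but within 0.5 rad of the bolt. The notch faces the bolt when the bat's x axis points as the stand's x axis (equal yaw). More than 15 N from the fingers is rough.
- notch (a point): Middle of the flat bottom of the one V notch in the bat's rim, on the bat's own -x side, 74 mm from its centre, at half its thickness. The notch is 21 mm wide at the mouth, 16 mm deep, 11 mm wide at the bottom. The bolt enters up to about 0.05 rad off; its tapered nose then turns the bat the rest of the way.
- peg (a point): Top of the peg on the bat's +x side (farthest from the notch). There are three such upright wooden pegs, 14 mm in diameter, 30 mm tall above the bat's top, 76 mm from the bat's centre, on its +x, +y and -y sides. Pushing a peg along the circle turns the bat against its friction, with about 2 to 4 N. Push with shut fingers, do not grip.
- bolt: Steel lock bolt in the stand's guide: a bar 21.5 mm wide, 12 mm high. Origin: on the bar's middle line, 45 mm behind its nose tip, at its underside, 83 mm above the table. Axes as the stand's. It slides along +x by up to 36 mm against about 5 N and stays where it is left. It starts fully drawn back (origin 150 mm from the stand's axis) and reaches the notch's bottom after about 29 to 34 mm.
- bar_top (a point): On the bar's top (95 mm above the table) over the bolt's origin. An upright black knob, 16 mm in diameter, 35 mm tall, is clamped on the bar within 5 mm of here, ahead or behind (find it by touch). Push it from behind with shut fingers. Home is felt as a firm stop: press there with 12 to 17 N for half a second. More than 20 N counts as forcing.
- bolt_tip (a point): Middle of the bolt's flat nose tip, 9 mm wide, widening to 21.5 mm over 20 mm; at half the bar's height. At the start 105 mm from the stand's axis. Fully home, it meets the notch point.
- pot: Small terracotta bowl, 72 mm across at the rim, 55 mm tall, standing loose on the middle of the bat, on a thin cork disc. Origin: centre of its underside. It must stay there, upright.
- water_bowl: Bystander: white ceramic bowl, 120 mm across, 55 mm tall, on the table at the left. Origin: centre of underside.
- scraper: Bystander: flat wooden scraper, about 110 x 50 x 6 mm, on the table beside the stand on the far side from the bolt. Origin: middle of the underside of its straight part.
- brush: Bystander: brush lying on the table at the right. Origin: near its middle.
- tile: Bystander: terracotta tile 120 x 120 x 14 mm on the table. Origin: centre of underside.
- cup: Bystander: terracotta cup, 72 mm across, 80 mm tall, on the table at the left. Origin: centre of underside.
- paddle: Bystander: wooden spatula lying on the table at the right. Origin: near its middle.
- collar: Bystander: terracotta ring, 80 mm across, 22 mm tall, on the table on the far side of the stand. Origin: centre of underside.
Not all that is in view belongs to the job. Leave any green or purple look-alike of the pot alone.

How it is judged:
On the way, in this order (a step that is already met when the one before it is completed fails the run):
1. the notch faces the bolt (within 5 mm sideways) while the bolt is still drawn back (x of notch in the frame of stand below -0.05 m and y of notch in the frame of stand between -0.005 and 0.005 m and x of bolt_tip in the frame of stand below -0.098 m), for 0.2 s.
2. the bolt is at the bottom of the notch and is pressed there with at least 10 N (x of bolt_tip in the frame of bat between -0.077 and -0.06 m and y of bolt_tip in the frame of bat between -0.004 and 0.004 m and contact force between the fingers and bolt above 10 N), for 0.2 s.
At the end, for the whole second after the job is handed in: The bolt's tip is in the notch, within 3 mm of its bottom and 4 mm of its middle line; the bat lies flat on the stand, within 0.05 rad of the bolt's direction; the bowl stands upright within 12 mm of the bat's centre; all at rest and released (x of bolt_tip in the frame of bat between -0.077 and -0.06 m and y of bolt_tip in the frame of bat between -0.004 and 0.004 m and horizontal distance between pot and bat below 0.012 m and angle between pot's own z axis and vertical below 0.1 rad and z of pot in the frame of bat between 0.015 and 0.025 m and angle between the x axis of bat and the x axis of stand, either way round below 0.05 rad and angle between bat's own z axis and vertical below 0.03 rad and linear speed of each of bat, pot below 0.02 m/s); the robot touches nothing.
It fails at once if the fingers push the bat with more than 15 N (contact force between the fingers and bat above 15 N).
It fails at once if the bolt is pushed with more than 20 N (contact force between the fingers and bolt above 20 N).
It fails at once if the bowl is shifted on the bat by more than 12 mm or tipped (horizontal distance between pot and bat above 0.012 m or angle between pot's own z axis and vertical above 0.2 rad).
It fails at once if the bat is tipped (angle between bat's own z axis and vertical above 0.1 rad).
It fails at once if another thing on the table is moved by more than 20 mm (distance of any of water_bowl, scraper, brush, tile, cup, paddle, collar from where it was at the start of the episode above 0.02 m).
It also fails if it takes over 72 s, if anything falls off the work surface, if the arm or the gripper's body presses on something with over 40 N, if the wrist force passes 120 N, or if a joint passes its speed limit or range.

## Working session

There is one attempt and no reset: what is moved stays moved. The work goes in short steps, Python scripts to look and compute and a tool call to move; the robot and the scene stay as the last step left them, time stands still between calls to the robot, and variables do not carry over. Pictures are saved under pics/ and viewed, at most 10 in all, crops included, and the job is handed in when it is done.

Besides the shell and the picture viewer there is one more tool, called after ">>>" by a JSON object that holds its "api" and its "payload". step_arm: Moves the arm, as the interface text tells. Its arguments: {"type":"object","properties":{"moves":{"type":"array"},"grip_force":{"type":"number"}},"required":["moves"]}

```bash
mkdir -p pics; python3 - <<'E'
from workcell import telemetry, imaging
import cv2,numpy as np
s=telemetry.get_state();print(s)
for n in ("scene","top"):
    im=imaging.read_camera(n);cv2.imwrite(f"pics/{n}0.png",im[:,:,::-1]);p=imaging.camera_params(n);print(n,p)
E
```

```text
{'clock': 0.0, 'joint_pos': array([ 1.02540325e+00,  3.14023890e-01,  4.49840212e-02,  1.30360110e+00,
       -3.43266135e-06,  1.43122502e+00]), 'qvel': array([ 5.26699697e-05, -3.03740683e-04, -2.66000265e-04, -9.84777962e-04,
        1.56328430e-04,  1.43648533e-05]), 'tau': array([ 1.81907129e-03, -4.80622673e+01,  2.98535514e+01,  1.93609967e-02,
       -2.44218645e-04,  3.51280008e-06]), 'tcp_pos': array([0.22669579, 0.52781534, 0.20199762]), 'orientation': array([-3.08122764e-04,  2.01521259e-01,  9.79483707e-01, -8.69332363e-04]), 'wrist_force': array([0.19086908, 0.0344385 , 0.80442091]), 'ft_torque': array([-0.00915364, -0.01507125, -0.01299174]), 'grip_force': 0.0, 'finger_gap': 0.08528978161244566}
scene {'camera_matrix': array([[400.13651318,   0.        , 312.77557841],
       [  0.        , 400.13651318, 199.22844313],
       [  0.        ,   0.        ,   1.        ]]), 'pose': array([[-0.8361856 , -0.46780958,  0.28626532,  0.90032176],
       [ 0.54836048, -0.70388297,  0.45149701,  0.51565122],
       [-0.00971734,  0.53451188,  0.84510509,  1.11112143],
       [ 0.        ,  0.        ,  0.        ,  1.        ]])}
top {'camera_matrix': array([[460.51301814,   0.        , 315.19694785],
       [  0.        , 460.51301814, 204.1964419 ],
       [  0.        ,   0.        ,   1.        ]]), 'pose': array([[-1.93377787e-02,  9.80015297e-01, -1.97979969e-01,
         2.98726995e-01],
       [-9.99812456e-01, -1.87467639e-02,  4.85926247e-03,
         1.45764074e-02],
       [ 1.05066782e-03,  1.98036806e-01,  9.80194021e-01,
         1.41868416e+00],
       [ 0.00000000e+00,  0.00000000e+00,  0.00000000e+00,
         1.00000000e+00]])}
```

View pics/top0.png

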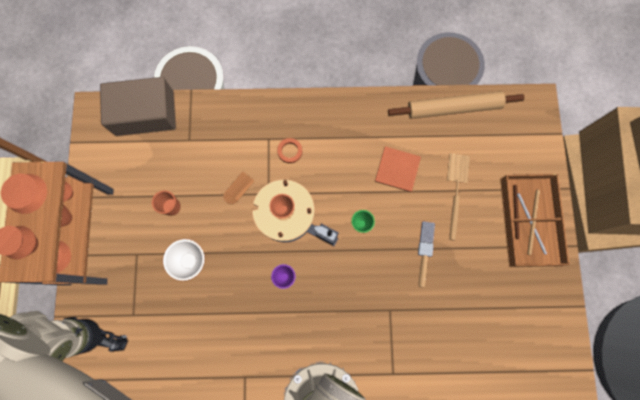

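View pics/scene0.png

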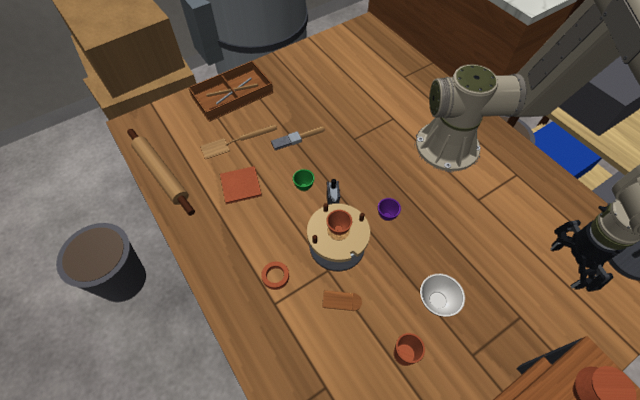

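The top view shows the bat at about (283,210), with three dark pegs at (286,184), (309,211) and (281,235). The notch is on the left at about (256,207). The bolt guide is at lower right, about (323,233). Next I'll measure these.

```bash
cat > h.py <<'E'
from workcell import telemetry, imaging
import cv2,numpy as np
def ray(p,u,v,z):
    K=p["camera_matrix"];P=p["pose"]
    d=P[:3,:3]@np.array([(u-K[0,2])/K[0,0],-(v-K[1,2])/K[1,1],-1.]);o=P[:3,3]
    return o+d*(z-o[2])/d[2]
def proj(p,X):
    c=p["pose"][:3,:3].T@(np.array(X)-p["pose"][:3,3]);K=p["camera_matrix"]
    return K[0,0]*c[0]/-c[2]+K[0,2], K[1,1]*-c[1]/-c[2]+K[1,2]
def blobs(m,lo=4):
    n,l,st,c=cv2.connectedComponentsWithStats(m.astype(np.uint8))
    return [(c[i].round(1),st[i]) for i in range(1,n) if st[i,4]>=lo]
E
python3 - <<'E'
from h import *
im=cv2.imread("pics/top0.png");p=imaging.camera_params("top")
x0,y0=245,170
c=im[y0:260,x0:350].astype(int)
b,g,r=c[...,0],c[...,1],c[...,2]
# pale wood bat
m=((r>200)&(g>170)&(b>120))
for cc,s in blobs(m,60):
    print("pale",cc+[x0,y0],s)
mm=cv2.morphologyEx(m.astype(np.uint8),cv2.MORPH_OPEN,np.ones((3,3)))
cs,_=cv2.findContours(mm,0,1);k=max(cs,key=cv2.contourArea);h=cv2.convexHull(k)
print("ellipse",cv2.fitEllipse(h))
(cx,cy),_,_=cv2.fitEllipse(h);print("bat ctr",ray(p,cx+x0,cy+y0,.098))
for cc,s in blobs((r<110)&(g<80),4): print("dark",cc+[x0,y0],s, ray(p,cc[0]+x0,cc[1]+y0,.128).round(4))
cv2.imwrite("pics/c0.png",cv2.resize(im[y0:260,x0:350],None,fx=6,fy=6,interpolation=cv2.INTER_CUBIC))
E
```

```text
pale [283.2 210.3] [   7    9   63   61 2353]
ellipse ((38.01960754394531, 39.432373046875), (60.440773010253906, 62.09963607788086), 71.11354064941406)
bat ctr [0.55168667 0.10223533 0.098     ]
dark [285.2 183.2] [40 12  2  3  4] [0.6229 0.0935 0.128 ]
dark [288.7 202. ] [40 27  7 12 34] [0.5673 0.0839 0.128 ]
dark [308.6 210.8] [63 40  2  3  5] [0.5406 0.0274 0.128 ]
dark [329.3 232.3] [83 60  4  6 19] [ 0.4777 -0.0301  0.128 ]
dark [324.  239.4] [70 64 19 11 55] [ 0.4578 -0.0147  0.128 ]
```

View pics/c0.png

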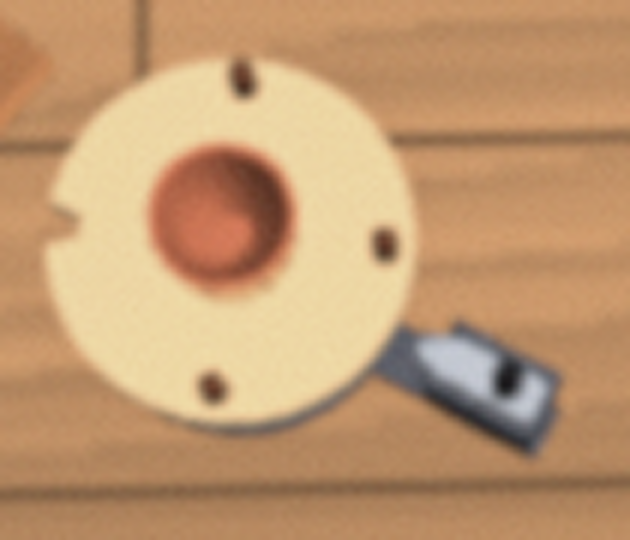

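Bat centre is about (0.552, 0.102) and bat yaw about -98°. The guide lies at about -119°, so the stand's +x points at about +61°. That means turning the bat about +159°, pushing the +x peg counter-clockwise. I'll travel to a high point behind that peg with the fingers shut, then look with the wrist camera.

```bash
cat >> h.py <<'E'
from scipy.spatial.transform import Rotation as R
def goto(pts,s=None,R0=None,p0=None):
    """rows for world targets (x,y,z,yaw_deg of tool x), tool down, from commanded pose p0,R0"""
    if s is None: s=telemetry.get_state()
    q=s["orientation"]
    if R0 is None: R0=R.from_quat([q[1],q[2],q[3],q[0]])
    if p0 is None: p0=s["tcp_pos"]
    for x,y,z,w in pts:
        T=R.from_euler("z",w,degrees=True)*R.from_euler("x",180,degrees=True)
        print([(R0.inv().apply(np.array([x,y,z])-p0)*1000).round(1).tolist(),(R0.inv()*T).as_rotvec().round(3).tolist(),0])
E
python3 -c "
from h import *
goto([(.5105,.0336,.25,171.6)])"
```

```text
[[-455.8, -342.2, -47.5], [-0.002, -0.0, -0.259], 0]
```

>>> {"api": "step_arm", "payload": {"moves": [[[-40,-30,-10],[0,0,-0.03],0],[[-80,-60,-20],[0,0,-0.06],0],[[-110,-83,-30],[0,0,-0.1],0],[[-140,-105,-40],[0,0,-0.13],0],[[-170,-128,-47],[0,0,-0.16],0],[[-200,-150,-47],[0,0,-0.2],0],[[-230,-172,-47],[0,0,-0.23],0],[[-260,-195,-47],[0,0,-0.259],0]]}}

```text
clock: 0.77
tcp_pos: [0.3896, 0.2445, 0.25]
orientation: [0.0, 0.073, 0.997, 0.0]
wrist_force: [0.4, -0.8, 0.9]
finger_gap: 0.0002
grip_force: 0.0
```

```bash
python3 -c "
from h import *
goto([(.5105,.0336,.25,171.6)])"
```

```text
[[-150.2, -191.2, 0.1], [0.0, 0.001, 0.001], 0]
```

>>> {"api": "step_arm", "payload": {"moves": [[[-25,-32,0],[0,0,0],0],[[-50,-64,0],[0,0,0],0],[[-75,-95,0],[0,0,0],0],[[-100,-127,0],[0,0,0],0],[[-125,-159,0],[0,0,0],0],[[-150,-191,0],[0,0,0],0],[[-150,-191,0],[0,0,0],0],[[-150,-191,0],[0,0,0],0]]}}

```text
clock: 1.43
tcp_pos: [0.5098, 0.0336, 0.2489]
orientation: [-0.001, 0.076, 0.997, 0.0]
wrist_force: [-1.0, -0.0, -0.6]
finger_gap: 0.0001
grip_force: 0.0
```

```bash
python3 -c "
from h import *
s=telemetry.get_state();p=imaging.camera_params('wrist');print(s['tcp_pos'],p)
im=imaging.read_camera('wrist');cv2.imwrite('pics/w1.png',im[:,:,::-1]);np.save('w1.npy',p['pose'])
for n,X in dict(bat=(.5517,.1022,.098),A=(.5406,.0274,.128),B=(.6229,.0935,.128),knob=(.4777,-.0301,.13)).items(): print(n,proj(p,X))
goto([(.5105,.0336,.112,171.6)])
"
```

```text
[0.50982526 0.03361058 0.24893838] {'camera_matrix': array([[278.73318636,   0.        , 321.66237944],
       [  0.        , 278.73318636, 201.04953681],
       [  0.        ,   0.        ,   1.        ]]), 'pose': array([[ 1.50483463e-01, -9.37371287e-01, -3.14149323e-01,
         4.28836715e-01],
       [ 9.88612331e-01,  1.42883449e-01,  4.72226518e-02,
         4.64428563e-02],
       [ 6.21580952e-04, -3.17678123e-01,  9.48198410e-01,
         4.20095529e-01],
       [ 0.00000000e+00,  0.00000000e+00,  0.00000000e+00,
         1.00000000e+00]])}
bat (np.float64(381.60249346173686), np.float64(205.03328110809315))
A (np.float64(319.7128337330187), np.float64(214.13437541310898))
B (np.float64(384.3847409330243), np.float64(269.4595924720935))
knob (np.float64(256.7282458989093), np.float64(167.47520001923104))
[[-1.9, -1.2, 137.2], [0.0, -0.002, -0.002], 0]
```

View pics/w1.png

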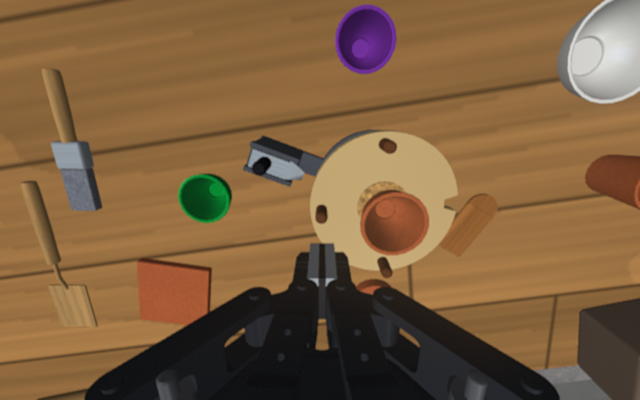

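The wrist view agrees with the top view. Peg A is at (321,213), the knob at (258,165), the notch at right about (450,207), and the fingertips are just behind peg A. Descending to z of about 0.116.

>>> {"api": "step_arm", "payload": {"moves": [[[0,2,30],[0,0,0],0],[[0,2,60],[0,0,0],0],[[0,2,90],[0,0,0],0],[[0,2,110],[0,0,0],0],[[0,2,125],[0,0,0],0],[[0,2,133],[0,0,0],0],[[0,2,133],[0,0,0],0],[[0,2,133],[0,0,0],0]]}}

```text
clock: 2.15
tcp_pos: [0.5093, 0.0386, 0.1173]
orientation: [-0.0, 0.073, 0.997, 0.0]
wrist_force: [0.7, -0.0, 1.0]
finger_gap: -0.0002
grip_force: 0.0
```

```bash
cat >> h.py <<'E'
C=np.array([.5517,.1022])
def arc(angs,r=.083,z=.116):
    goto([(C[0]+r*np.cos(np.radians(a)),C[1]+r*np.sin(np.radians(a)),z,a+270) for a in angs])
E
python3 -c "
from h import *
s=telemetry.get_state();d=s['tcp_pos'][:2]-C;print(s['tcp_pos'],np.hypot(*d),np.degrees(np.arctan2(d[1],d[0])))
arc(range(-118,-93,3))"
```

```text
[0.50931827 0.03859233 0.11730549] 0.07643393515531857 -123.67548138140546
[[-4.8, -9.1, 1.3], [0.0, -0.0, 0.343], 0]
[[-8.9, -10.4, 1.3], [0.0, -0.0, 0.291], 0]
[[-13.1, -11.6, 1.3], [0.0, -0.0, 0.239], 0]
[[-17.3, -12.5, 1.3], [0.0, -0.0, 0.186], 0]
[[-21.6, -13.2, 1.3], [0.0, -0.0, 0.134], 0]
[[-26.0, -13.7, 1.3], [0.0, -0.0, 0.082], 0]
[[-30.3, -13.9, 1.3], [0.0, -0.0, 0.029], 0]
[[-34.6, -13.9, 1.3], [0.0, -0.0, -0.023], 0]
[[-39.0, -13.7, 1.3], [0.0, -0.0, -0.075], 0]
```

>>> {"api": "step_arm", "payload": {"moves": [[[-2,-4,1],[0,0,0.12],0],[[-4,-8,1],[0,0,0.23],0],[[-5,-9,1],[0,0,0.343],0],[[-8.9,-10.4,1],[0,0,0.291],0],[[-13.1,-11.6,1],[0,0,0.239],0],[[-17.3,-12.5,1],[0,0,0.186],0],[[-21.6,-13.2,1],[0,0,0.134],0],[[-26,-13.7,1],[0,0,0.082],0]]}}

```text
clock: 2.82
tcp_pos: [0.5347, 0.0204, 0.1178]
orientation: [0.002, 0.113, 0.994, 0.0]
wrist_force: [0.1, 0.4, 0.2]
finger_gap: -0.0003
grip_force: 0.0
```

```bash
python3 -c "
from h import *
s=telemetry.get_state();d=s['tcp_pos'][:2]-C;print(s['tcp_pos'],s['wrist_force'],np.hypot(*d),np.degrees(np.arctan2(d[1],d[0])))
arc([-99,-95,-91,-87,-83,-79,-75,-71])"
```

```text
[0.53471671 0.02041799 0.11781556] [0.12787615 0.38661559 0.15222309] 0.08352681777257145 -101.73160495358457
[[-3.9, 0.7, 1.8], [0.0, 0.003, -0.069], 0]
[[-9.7, 1.3, 1.8], [0.0, 0.003, -0.139], 0]
[[-15.4, 2.3, 1.9], [0.0, 0.003, -0.208], 0]
[[-21.0, 3.7, 1.9], [0.0, 0.003, -0.278], 0]
[[-26.5, 5.5, 1.9], [-0.0, 0.003, -0.348], 0]
[[-31.9, 7.6, 1.9], [-0.0, 0.003, -0.418], 0]
[[-37.1, 10.2, 1.9], [-0.0, 0.003, -0.488], 0]
[[-42.1, 13.1, 2.0], [-0.0, 0.003, -0.557], 0]
```

>>> {"api": "step_arm", "payload": {"moves": [[[-4,0.7,2],[0,0,-0.07],0],[[-9.7,1.3,2],[0,0,-0.14],0],[[-15.4,2.3,2],[0,0,-0.21],0],[[-21,3.7,2],[0,0,-0.28],0],[[-26.5,5.5,2],[0,0,-0.35],0],[[-31.9,7.6,2],[0,0,-0.42],0],[[-37.1,10.2,2],[0,0,-0.49],0],[[-42.1,13.1,2],[0,0,-0.557],0]]}}

```text
clock: 3.48
tcp_pos: [0.5787, 0.0238, 0.1158]
orientation: [0.001, -0.165, 0.986, -0.0]
wrist_force: [1.2, 0.6, -0.0]
finger_gap: -0.0001
grip_force: 0.0
```

```bash
python3 -c "
from h import *
s=telemetry.get_state();d=s['tcp_pos'][:2]-C;print(s['tcp_pos'],s['wrist_force'],np.hypot(*d),np.degrees(np.arctan2(d[1],d[0])))
im=imaging.read_camera('wrist');cv2.imwrite('pics/w2.png',im[:,:,::-1])
arc([-72,-68,-64,-60,-56,-52,-48,-44])"
```

```text
[0.57874203 0.0237539  0.11581219] [ 1.15319091  0.62040988 -0.00925601] 0.08297626907107176 -70.97984542824001
[[2.6, 0.2, -0.2], [-0.001, 0.004, 0.021], 0]
[[-3.2, 0.2, -0.2], [-0.001, 0.004, -0.049], 0]
[[-8.9, 0.7, -0.2], [-0.002, 0.004, -0.119], 0]
[[-14.7, 1.6, -0.1], [-0.002, 0.004, -0.189], 0]
[[-20.3, 2.9, -0.1], [-0.002, 0.004, -0.258], 0]
[[-25.9, 4.6, -0.1], [-0.002, 0.004, -0.328], 0]
[[-31.3, 6.6, -0.1], [-0.002, 0.004, -0.398], 0]
[[-36.5, 9.1, -0.1], [-0.002, 0.004, -0.468], 0]
```

View pics/w2.png

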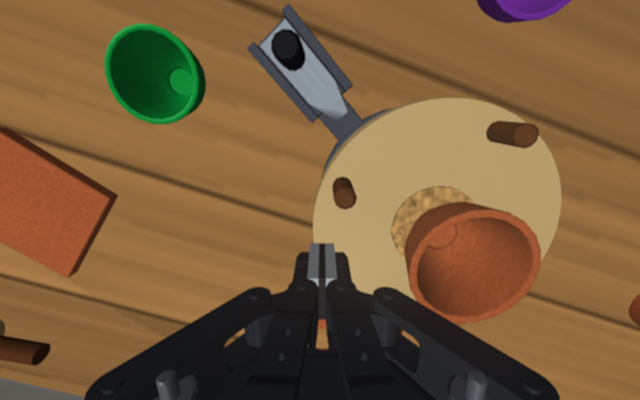

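```bash
python3 -c "
from h import *
p=imaging.camera_params('wrist');s=telemetry.get_state();print(proj(p,s['tcp_pos']))
for u,v in((343,183),(496,132)):
    X=ray(p,u,v,.128);d=X[:2]-C;print(X,np.hypot(*d),np.degrees(np.arctan2(d[1],d[0])))
X=ray(p,287,45,.13);d=X[:2]-C;print('knob',X,np.hypot(*d),np.degrees(np.arctan2(d[1],d[0])))
"
```

```text
(np.float64(320.7734952350727), np.float64(235.24322031236534))
[0.53797833 0.02331807 0.128     ] 0.08006648788649381 -99.8679775047791
[0.48276769 0.09301753 0.128     ] 0.06954121452398303 -172.41230117442896
knob [ 0.48016208 -0.02838041  0.13      ] 0.1488923006165043 -118.71594527754003
```

```bash
python3 -c "
from h import *
p=imaging.camera_params('wrist')
for u,v,z in((345,198,.128),(342,183,.098),(528,134,.128),(493,132,.098),(289,54,.130),(287,40,.095)):
    X=ray(p,u,v,z);d=X[:2]-C;print(X,np.hypot(*d),np.degrees(np.arctan2(d[1],d[0])))
"
```

```text
[0.54627499 0.02771815 0.128     ] 0.07467915635209758 -94.16587678363119
[0.54510744 0.02753981 0.098     ] 0.07495069280242281 -95.04617797293622
[0.4778799  0.11033481 0.128     ] 0.07426696178554575 173.71150711854492
[0.47986627 0.10922736 0.098     ] 0.07217664895074889 174.41264292430256
[ 0.48367554 -0.0262627   0.13      ] 0.14536159344294441 -117.90242440328096
[ 0.47280802 -0.03495655  0.095     ] 0.15822724990559262 -119.90736548866992
```

The fingers slipped past the outside of peg A, which turned only about 3°: peg A is now at -95° and peg C at 174°. The image shows A behind the fingertip. I'll lift, go back behind A, and push at a smaller radius so contact is central.

```bash
sed -i 's/^C=.*/C=np.array([.5525,.1025])/' h.py; python3 -c "
from h import *
arc([-71,-80,-90,-100,-110,-118],r=.077,z=.150);arc([-118],r=.077,z=.113)"
```

```text
[[0.2, 6.1, -34.2], [-0.001, 0.004, 0.003], 0]
[[12.2, 7.1, -34.3], [-0.001, 0.004, 0.16], 0]
[[25.2, 10.4, -34.3], [-0.001, 0.004, 0.335], 0]
[[37.5, 15.9, -34.4], [-0.0, 0.004, 0.51], 0]
[[48.6, 23.4, -34.4], [-0.0, 0.004, 0.684], 0]
[[56.4, 30.8, -34.5], [0.0, 0.004, 0.824], 0]
[[56.5, 30.8, 2.5], [0.0, 0.004, 0.824], 0]
```

>>> {"api": "step_arm", "payload": {"moves": [[[0,3,-34],[0,0,0.1],0],[[8,7,-34],[0,0,0.22],0],[[20,9,-34],[0,0,0.34],0],[[30,13,-34],[0,0,0.46],0],[[40,18,-34],[0,0,0.58],0],[[48,23,-34],[0,0,0.7],0],[[56,31,-34],[0,0,0.82],0],[[56.5,31,-34],[0,0,0.825],0]]}}

```text
clock: 4.2
tcp_pos: [0.5126, 0.0354, 0.1493]
orientation: [0.0, 0.248, 0.969, 0.0]
wrist_force: [0.6, -0.8, -0.2]
finger_gap: 0.0003
grip_force: 0.0
```

>>> {"api": "step_arm", "payload": {"moves": [[[0,0,20],[0,0,0],0],[[0,0,37],[0,0,0],0],[[0,0,37],[0,0,0],0],[[0,0,37],[0,0,0],0]]}}

```text
clock: 4.53
tcp_pos: [0.5138, 0.0346, 0.1111]
orientation: [-0.0, 0.245, 0.97, -0.0]
wrist_force: [0.1, 0.2, -0.4]
finger_gap: 0.0001
grip_force: 0.0
```

```bash
python3 -c "
from h import *
s=telemetry.get_state();d=s['tcp_pos'][:2]-C;print(s['tcp_pos'],s['wrist_force'],np.hypot(*d),np.degrees(np.arctan2(d[1],d[0])))
im=imaging.read_camera('wrist');cv2.imwrite('pics/w3.png',im[:,:,::-1])
arc([-115,-112,-110,-108,-106,-104,-102,-100],r=.077,z=.113)"
```

```text
[0.51379156 0.03462368 0.11106876] [ 0.14107557  0.19977672 -0.38903982] 0.07813794375259657 -119.69520078600146
[[-5.7, 1.0, -1.2], [0.0, 0.001, -0.059], 0]
[[-9.7, 1.3, -1.2], [0.0, 0.001, -0.112], 0]
[[-12.4, 1.7, -1.2], [0.0, 0.001, -0.147], 0]
[[-15.0, 2.1, -1.2], [0.0, 0.001, -0.181], 0]
[[-17.7, 2.7, -1.2], [0.0, 0.001, -0.216], 0]
[[-20.3, 3.3, -1.2], [0.0, 0.001, -0.251], 0]
[[-22.9, 4.0, -1.2], [0.0, 0.001, -0.286], 0]
[[-25.4, 4.8, -1.2], [0.0, 0.001, -0.321], 0]
```

View pics/w3.png

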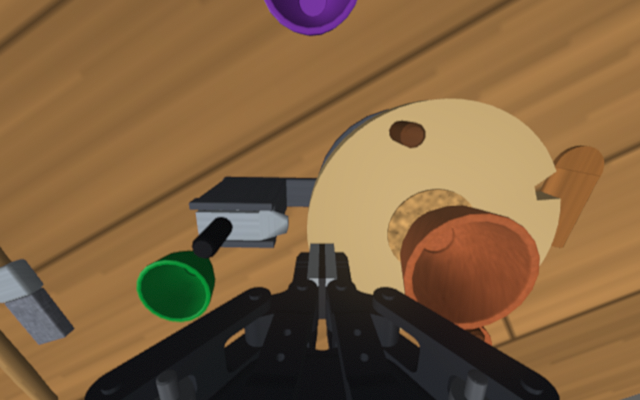

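Peg A is now hidden ahead of the fingers. C is visible at (410,133), the notch at (540,190), and the bar's nose at (285,222). Pushing.

>>> {"api": "step_arm", "payload": {"moves": [[[-5.7,1,-1],[0,0,-0.06],0],[[-9.7,1.3,-1],[0,0,-0.11],0],[[-12.4,1.7,-1],[0,0,-0.147],0],[[-15,2.1,-1],[0,0,-0.18],0],[[-17.7,2.7,-1],[0,0,-0.216],0],[[-20.3,3.3,-1],[0,0,-0.25],0],[[-22.9,4,-1],[0,0,-0.286],0],[[-25.4,4.8,-1],[0,0,-0.32],0]]}}

```text
clock: 5.25
tcp_pos: [0.54, 0.0265, 0.1136]
orientation: [0.001, 0.087, 0.996, 0.0]
wrist_force: [-0.0, -0.3, 0.3]
finger_gap: 0.0001
grip_force: 0.0
```

```bash
python3 -c "
from h import *
s=telemetry.get_state();d=s['tcp_pos'][:2]-C;print(s['tcp_pos'],s['wrist_force'],np.hypot(*d),np.degrees(np.arctan2(d[1],d[0])))
arc([-97,-94,-91,-87,-83,-79,-75,-71],r=.077,z=.113)
im=imaging.read_camera('wrist');cv2.imwrite('pics/w4.png',im[:,:,::-1]);p=imaging.camera_params('wrist')
m=(im[...,0]>60)&(im[...,0]<130)&(im[...,1]<70)&(im[...,2]<60);
for c,st in blobs(m,60): print(c,st)
"
```

```text
[0.53997234 0.02651788 0.11361352] [-0.02942845 -0.31029602  0.28848849] 0.07700795260484276 -99.36249059514648
[[-3.2, 0.1, 0.6], [0.0, 0.003, -0.052], 0]
[[-7.2, 0.4, 0.6], [0.0, 0.003, -0.104], 0]
[[-11.2, 0.9, 0.6], [0.0, 0.003, -0.157], 0]
[[-16.5, 2.0, 0.7], [-0.0, 0.003, -0.227], 0]
[[-21.7, 3.4, 0.7], [-0.0, 0.003, -0.296], 0]
[[-26.7, 5.1, 0.7], [-0.0, 0.003, -0.366], 0]
[[-31.7, 7.2, 0.7], [-0.0, 0.003, -0.436], 0]
[[-36.5, 9.6, 0.7], [-0.0, 0.003, -0.506], 0]
[311.   88.2] [   0   25  640  124 1361]
[445.3 118.7] [425 108  41  24 823]
[427.5 220.8] [ 398  201   86   66 1184]
[497.7 222. ] [482 217  31  13  83]
[318.1 235.5] [316 227   6  17  70]
[439.8 286.9] [ 405  243   83   82 3057]
[125.7 311.3] [ 66 296 108  85 990]
[ 12.2 358.2] [  0 334  25  51  79]
```

```bash
cat >> h.py <<'E'
def ang(u,v,z,p=None):
    X=ray(p or imaging.camera_params('wrist'),u,v,z);d=X[:2]-C;print(X.round(4),np.hypot(*d).round(4),np.degrees(np.arctan2(d[1],d[0])).round(1))
E
python3 -c "
from h import *
ang(445.3,118.7,.113)
p=imaging.camera_params('wrist')
for a in(-95,-90,-85):print(proj(p,[C[0]+.076*np.cos(np.radians(a)),C[1]+.076*np.sin(np.radians(a)),.128]))
"
```

```text
[0.4785 0.1119 0.113 ] 0.0746 172.7
(np.float64(322.7922229622051), np.float64(253.14377038443845))
(np.float64(324.1124451434629), np.float64(262.24396163461563))
(np.float64(326.2817981419872), np.float64(270.99727605260637))
```

View pics/w4.png

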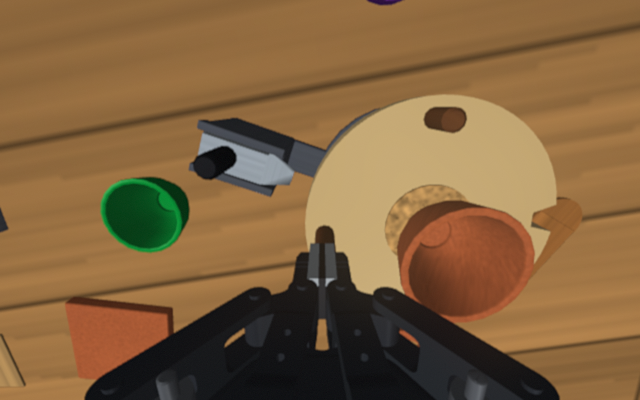

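The peg base is visible at (325,235) right at the TCP, yet there is no force and the bat has not moved. So the shut fingertips must sit higher than the TCP reading and are passing above the pegs. I'll back off, check the tip geometry, then go lower.

```bash
python3 -c "
from h import *
p=imaging.camera_params('wrist');s=telemetry.get_state();q=s['orientation'];R0=R.from_quat([q[1],q[2],q[3],q[0]])
for x in(0,5,11):
  for z in(0,-10,-20,-30): print(x,z,[np.round(proj(p,s['tcp_pos']+R0.apply(np.array([x,y,z])/1000)),0) for y in(-10,10)])
print(s['wrist_force'])
im=imaging.read_camera('top');x=im[120:300,200:400,::-1];cv2.imwrite('pics/t5.png',cv2.resize(x,None,fx=4,fy=3.3,interpolation=cv2.INTER_CUBIC)[:600])
arc([-110,-120],r=.077,z=.113);arc([-120],r=.077,z=.102)
"
```

```text
0 0 [array([306., 236.]), array([336., 236.])]
0 -10 [array([305., 242.]), array([336., 242.])]
0 -20 [array([304., 250.]), array([337., 250.])]
0 -30 [array([303., 259.]), array([338., 259.])]
5 0 [array([306., 229.]), array([336., 229.])]
5 -10 [array([305., 235.]), array([336., 235.])]
5 -20 [array([304., 243.]), array([337., 243.])]
5 -30 [array([303., 251.]), array([338., 251.])]
11 0 [array([306., 221.]), array([336., 221.])]
11 -10 [array([305., 227.]), array([337., 227.])]
11 -20 [array([304., 234.]), array([337., 234.])]
11 -30 [array([303., 241.]), array([338., 241.])]
[1.38635635 0.165815   0.39464939]
[[14.4, 1.2, 0.4], [0.0, 0.003, 0.173], 0]
[[27.3, 4.6, 0.3], [0.001, 0.003, 0.347], 0]
[[27.4, 4.6, 11.3], [0.001, 0.003, 0.347], 0]
```

>>> {"api": "step_arm", "payload": {"moves": [[[10,1,0],[0,0,0.1],0],[[18,2,0],[0,0,0.2],0],[[25,4,0],[0,0,0.3],0],[[28,5,0],[0,0,0.35],0],[[28,5,4],[0,0,0.35],0],[[28,5,8],[0,0,0.35],0],[[28,5,11],[0,0,0.35],0],[[28,5,11],[0,0,0.35],0]]}}

```text
clock: 6.02
tcp_pos: [0.5116, 0.0365, 0.1002]
orientation: [-0.0, 0.26, 0.966, -0.0]
wrist_force: [-1.1, 0.8, 0.4]
finger_gap: -0.0
grip_force: 0.0
```

```bash
python3 -c "
from h import *
s=telemetry.get_state();d=s['tcp_pos'][:2]-C;print(s['tcp_pos'],s['wrist_force'],np.hypot(*d),np.degrees(np.arctan2(d[1],d[0])))
im=imaging.read_camera('wrist')[150:300,240:440];cv2.imwrite('pics/w6.png',cv2.resize(im[:,:,::-1],None,fx=4,fy=4))
arc([-116,-112,-109,-106,-104,-102,-100,-98],r=.077,z=.102)"
```

```text
[0.5116178  0.0364923  0.10016706] [-1.08992117  0.78725819  0.41989728] 0.07764258378465644 -121.77220710553695
[[-7.7, 0.8, -1.6], [-0.0, -0.001, -0.073], 0]
[[-13.0, 1.4, -1.6], [-0.0, -0.001, -0.142], 0]
[[-17.0, 2.0, -1.6], [-0.0, -0.001, -0.195], 0]
[[-20.9, 2.9, -1.6], [-0.0, -0.001, -0.247], 0]
[[-23.5, 3.6, -1.6], [-0.0, -0.001, -0.282], 0]
[[-26.1, 4.4, -1.6], [-0.0, -0.001, -0.317], 0]
[[-28.6, 5.3, -1.6], [-0.0, -0.001, -0.352], 0]
[[-31.2, 6.3, -1.6], [-0.0, -0.001, -0.387], 0]
```

View pics/w6.png

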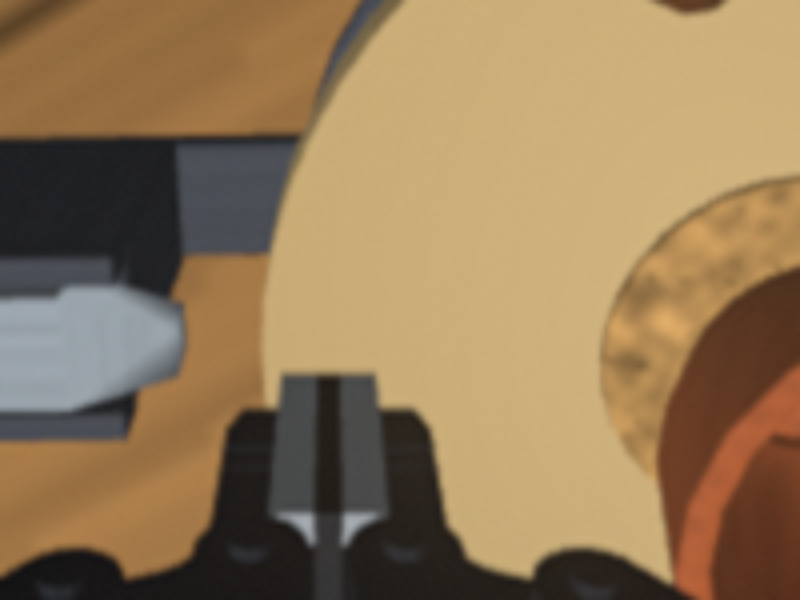

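>>> {"api": "step_arm", "payload": {"moves": [[[-7.7,0.8,-1],[0,0,-0.073],0],[[-13,1.4,-1],[0,0,-0.142],0],[[-17,2,-1],[0,0,-0.195],0],[[-20.9,2.9,-1],[0,0,-0.247],0],[[-22.2,3.2,-1],[0,0,-0.265],0],[[-23.5,3.6,-1],[0,0,-0.282],0]]}}

```text
clock: 6.57
tcp_pos: [0.5342, 0.0277, 0.1018]
orientation: [-0.0, 0.122, 0.993, 0.0]
wrist_force: [0.6, -0.1, -0.5]
finger_gap: 0.0003
grip_force: 0.0
```

```bash
cat >> h.py <<'E'
def st():
    s=telemetry.get_state();d=s['tcp_pos'][:2]-C;print(s['clock'],s['tcp_pos'].round(4),'F',s['wrist_force'].round(1),'r',np.hypot(*d).round(4),'ang',np.degrees(np.arctan2(d[1],d[0])).round(1))
def pegs(n='wrist',z=.113):
    p=imaging.camera_params(n);im=imaging.read_camera(n).astype(int)
    m=(im[...,0]>50)&(im[...,0]<130)&(im[...,1]<75)&(im[...,2]<60)
    for c,s in blobs(m,25 if n=='wrist' else 3):
        X=ray(p,c[0],c[1],z);d=X[:2]-C
        if .062<np.hypot(*d)<.09: print(n,c,s[4],X.round(4),np.hypot(*d).round(4),np.degrees(np.arctan2(d[1],d[0])).round(1))
E
python3 -c "
from h import *
st();pegs();pegs('top',.12)
arc([-102,-100,-98,-95,-92],r=.077,z=.101)"
```

```text
6.5667 [0.5342 0.0277 0.1018] F [ 0.6 -0.1 -0.5] r 0.077 ang -103.8
wrist [444.5 121.6] 955 [0.4782 0.1122 0.113 ] 0.075 172.6
wrist [321.5 291.4] 162 [0.5695 0.0194 0.113 ] 0.0848 -78.5
wrist [414.1 341.1] 45 [0.6274 0.0745 0.113 ] 0.08 -20.5
[[-2.5, -0.0, 0.8], [0.0, -0.0, -0.036], 0]
[[-5.2, 0.1, 0.8], [0.0, -0.0, -0.071], 0]
[[-7.9, 0.4, 0.8], [0.0, -0.0, -0.105], 0]
[[-11.9, 0.9, 0.8], [0.0, -0.0, -0.158], 0]
[[-15.8, 1.6, 0.8], [0.0, -0.0, -0.21], 0]
```

>>> {"api": "step_arm", "payload": {"moves": [[[-2.5,0,0],[0,0,-0.036],0],[[-5.2,0.1,0],[0,0,-0.07],0],[[-7.9,0.4,0],[0,0,-0.105],0],[[-11.9,0.9,0],[0,0,-0.158],0],[[-15.8,1.6,0],[0,0,-0.21],0]]}}

```text
clock: 7.08
tcp_pos: [0.5495, 0.0257, 0.1019]
orientation: [-0.0, 0.016, 1.0, 0.0]
wrist_force: [0.3, 0.3, -0.8]
finger_gap: 0.0003
grip_force: 0.0
```

```bash
python3 -c "
from h import *
st();pegs();p=imaging.camera_params('scene');print(proj(p,telemetry.get_state()['tcp_pos']))
im=imaging.read_camera('wrist')[100:280,240:500];a=cv2.resize(im[:,:,::-1],(780,540))
x,y=map(int,proj(p,telemetry.get_state()['tcp_pos']));im=imaging.read_camera('scene')[y-40:y+30,x-40:x+40];b=cv2.resize(im[:,:,::-1],(400,350),interpolation=cv2.INTER_CUBIC)
cv2.imwrite('pics/m7.png',np.vstack([cv2.resize(a,(400,250)),b]))
arc([-98,-104,-110,-116,-120],r=.080,z=.101)"
```

```text
7.0833 [0.5495 0.0257 0.1019] F [ 0.3  0.3 -0.8] r 0.0769 ang -92.2
wrist [472.8 122. ] 1091 [0.4779 0.1123 0.113 ] 0.0753 172.5
wrist [323.4 233.7] 394 [0.543  0.0276 0.113 ] 0.0755 -97.3
wrist [321.9 290.2] 117 [0.585  0.0253 0.113 ] 0.0838 -67.1
wrist [413.9 340.3] 48 [0.6304 0.0909 0.113 ] 0.0787 -8.5
(np.float64(324.2475594112095), np.float64(209.70534214207217))
[[8.1, -2.7, 0.8], [0.0, -0.0, 0.103], 0]
[[16.4, -1.4, 0.8], [0.0, -0.0, 0.208], 0]
[[24.5, 0.8, 0.8], [0.0, -0.0, 0.313], 0]
[[32.3, 3.8, 0.8], [0.0, -0.0, 0.417], 0]
[[37.3, 6.2, 0.8], [0.0, -0.0, 0.487], 0]
```

View pics/m7.png

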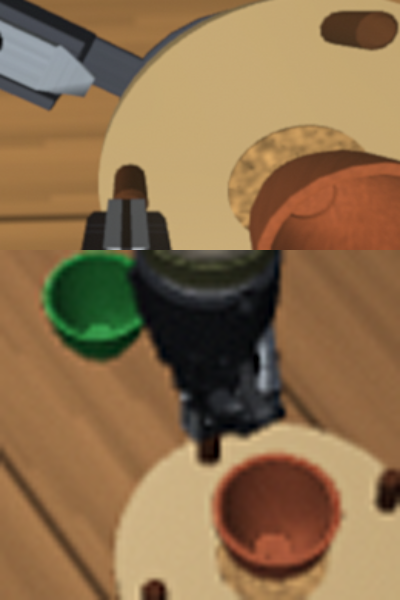

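The bat is unmoved, and the scene view shows the fingers above peg A. So the real tips are at least 26 mm behind the reported TCP. I'll return behind A and go 18 mm lower, which the pass just made shows is clear of the bat.

>>> {"api": "step_arm", "payload": {"moves": [[[8,-2.7,0],[0,0,0.103],0],[[16.4,-1.4,0],[0,0,0.208],0],[[24.5,0.8,0],[0,0,0.313],0],[[32.3,3.8,0],[0,0,0.417],0],[[38,6,0],[0,0,0.487],0],[[38,6,6],[0,0,0.487],0],[[38,6,12],[0,0,0.487],0],[[38,6,18],[0,0,0.487],0]]}}

```text
clock: 7.9
tcp_pos: [0.5121, 0.0329, 0.0833]
orientation: [0.0, 0.257, 0.966, 0.0]
wrist_force: [-0.2, 0.1, 0.5]
finger_gap: -0.0002
grip_force: 0.0
```

```bash
python3 -c "
from h import *
st()
arc([-117,-114,-112,-110,-108,-106,-104,-102],r=.080,z=.084)"
```

```text
7.9 [0.5121 0.0329 0.0833] F [-0.2  0.1  0.5] r 0.0805 ang -120.1
[[-4.4, 0.6, -0.7], [0.0, 0.0, -0.049], 0]
[[-8.6, 0.9, -0.7], [0.0, 0.0, -0.102], 0]
[[-11.3, 1.3, -0.7], [0.0, 0.0, -0.137], 0]
[[-14.1, 1.7, -0.7], [0.0, 0.0, -0.172], 0]
[[-16.8, 2.2, -0.7], [0.0, 0.0, -0.206], 0]
[[-19.6, 2.8, -0.7], [0.0, 0.0, -0.241], 0]
[[-22.3, 3.5, -0.7], [0.0, 0.0, -0.276], 0]
[[-24.9, 4.4, -0.7], [0.0, 0.0, -0.311], 0]
```

>>> {"api": "step_arm", "payload": {"moves": [[[-4.4,0.6,0],[0,0,-0.05],0],[[-8.6,0.9,0],[0,0,-0.1],0],[[-11.3,1.3,0],[0,0,-0.137],0],[[-14,1.7,0],[0,0,-0.172],0],[[-16.8,2.2,0],[0,0,-0.206],0],[[-19.6,2.8,0],[0,0,-0.24],0],[[-22.3,3.5,0],[0,0,-0.276],0],[[-24.9,4.4,0],[0,0,-0.31],0]]}}

```text
clock: 8.57
tcp_pos: [0.5348, 0.0242, 0.0828]
orientation: [-0.001, 0.104, 0.995, 0.0]
wrist_force: [-1.7, 1.4, 1.5]
finger_gap: -0.0
grip_force: 1.2
```

```bash
python3 -c "
from h import *
st();pegs()
arc([-99,-96,-92,-88,-84,-80,-76,-72],r=.080,z=.084)"
```

```text
8.5667 [0.5348 0.0242 0.0828] F [-1.7  1.4  1.5] r 0.0802 ang -102.7
wrist [460.3 131.1] 1302 [0.4796 0.1064 0.113 ] 0.073 177.0
wrist [321.4 292.3] 176 [0.5573 0.0199 0.113 ] 0.0827 -86.7
[[-4.5, 0.2, -1.2], [0.0, -0.002, -0.051], 0]
[[-8.7, 0.6, -1.2], [0.0, -0.002, -0.103], 0]
[[-14.2, 1.3, -1.2], [0.0, -0.002, -0.173], 0]
[[-19.7, 2.5, -1.2], [0.0, -0.002, -0.243], 0]
[[-25.1, 4.0, -1.2], [0.0, -0.002, -0.313], 0]
[[-30.3, 5.9, -1.2], [0.0, -0.002, -0.383], 0]
[[-35.4, 8.2, -1.3], [0.0, -0.002, -0.452], 0]
[[-40.4, 10.8, -1.3], [0.001, -0.002, -0.522], 0]
```

Contact works: the bat turned about 4.5° at around 2 N. Continuing along the arc.

>>> {"api": "step_arm", "payload": {"moves": [[[-4.5,0.2,0],[0,0,-0.05],0],[[-8.7,0.6,0],[0,0,-0.1],0],[[-14.2,1.3,0],[0,0,-0.173],0],[[-19.7,2.5,0],[0,0,-0.243],0],[[-25.1,4,0],[0,0,-0.313],0],[[-30.3,5.9,0],[0,0,-0.383],0],[[-35.4,8.2,0],[0,0,-0.452],0],[[-40.4,10.8,0],[0,0,-0.522],0]]}}

```text
clock: 9.28
tcp_pos: [0.5769, 0.026, 0.0828]
orientation: [-0.001, -0.156, 0.988, -0.0]
wrist_force: [-2.5, -1.0, 0.6]
finger_gap: -0.0002
grip_force: 1.1
```

```bash
python3 -c "
from h import *
st();pegs()
arc([-69,-65,-61,-57,-53,-49,-45,-41],r=.080,z=.083)"
```

```text
9.2833 [0.5769 0.026  0.0828] F [-2.5 -1.   0.6] r 0.0803 ang -72.3
wrist [459.2 130.2] 1323 [0.4881 0.069  0.113 ] 0.0726 -152.5
wrist [554.5 329.9] 35 [0.5802 0.1823 0.113 ] 0.0844 70.8
[[-3.3, 0.5, -0.1], [0.0, -0.001, -0.05], 0]
[[-8.9, 1.0, -0.1], [0.0, -0.001, -0.12], 0]
[[-14.4, 1.8, -0.1], [0.0, -0.001, -0.19], 0]
[[-19.8, 3.1, -0.1], [0.0, -0.001, -0.26], 0]
[[-25.2, 4.7, -0.1], [0.0, -0.001, -0.329], 0]
[[-30.4, 6.7, -0.1], [0.0, -0.001, -0.399], 0]
[[-35.5, 9.0, -0.1], [0.0, -0.001, -0.469], 0]
[[-40.4, 11.7, -0.1], [0.0, -0.001, -0.539], 0]
```

>>> {"api": "step_arm", "payload": {"moves": [[[-5.2,0.2,0],[0,0,-0.065],0],[[-10.4,0.7,0],[0,0,-0.131],0],[[-15.6,1.5,0],[0,0,-0.196],0],[[-20.7,2.7,0],[0,0,-0.262],0],[[-25.7,4.2,0],[0,0,-0.327],0],[[-30.6,6.1,0],[0,0,-0.393],0],[[-35.4,8.2,0],[0,0,-0.458],0],[[-40,10.7,0],[0,0,-0.524],0]]}}

```text
clock: 10.0
tcp_pos: [0.612, 0.0482, 0.0829]
orientation: [-0.001, -0.406, 0.914, -0.0]
wrist_force: [-0.5, -1.1, -0.2]
finger_gap: 0.0003
grip_force: 0.9
```

```bash
python3 -c "
from h import *
st();pegs()
arc([-12],r=.080,z=.083)"
```

```text
10.0 [0.612  0.0482 0.0829] F [-0.5 -1.1 -0.2] r 0.0805 ang -42.4
wrist [458.5 129.5] 1319 [0.514  0.0408 0.113 ] 0.0727 -122.0
wrist [582.  226.1] 76 [0.4922 0.1301 0.113 ] 0.0663 155.4
[[-39.5, 11.2, -0.0], [0.0, -0.0, -0.523], 0]
```

Tracking well. Two more 30° pushes.

>>> {"api": "step_arm", "payload": {"moves": [[[-5.2,0.2,0],[0,0,-0.065],0],[[-10.4,0.7,0],[0,0,-0.131],0],[[-15.6,1.5,0],[0,0,-0.196],0],[[-20.7,2.8,0],[0,0,-0.262],0],[[-25.7,4.4,0],[0,0,-0.327],0],[[-30.5,6.3,0],[0,0,-0.393],0],[[-35.2,8.6,0],[0,0,-0.458],0],[[-39.7,11.1,0],[0,0,-0.524],0]]}}

```text
clock: 10.72
tcp_pos: [0.6309, 0.0851, 0.0832]
orientation: [-0.0, -0.628, 0.778, -0.0]
wrist_force: [1.1, -1.6, -0.7]
finger_gap: 0.0002
grip_force: 0.8
```

>>> {"api": "step_arm", "payload": {"moves": [[[-5.2,0.2,0],[0,0,-0.065],0],[[-10.4,0.7,0],[0,0,-0.131],0],[[-15.6,1.5,0],[0,0,-0.196],0],[[-20.7,2.7,0],[0,0,-0.262],0],[[-25.7,4.2,0],[0,0,-0.327],0],[[-30.6,6.1,0],[0,0,-0.393],0],[[-35.3,8.4,0],[0,0,-0.458],0],[[-39.8,10.9,0],[0,0,-0.524],0]]}}

```text
clock: 11.38
tcp_pos: [0.629, 0.1265, 0.0833]
orientation: [-0.0, 0.808, -0.589, 0.0]
wrist_force: [1.8, -2.0, -0.7]
finger_gap: 0.0001
grip_force: 0.8
```

```bash
python3 -c "
from h import *
st();pegs()
arc([20,25,30,34,38,41,44],r=.080,z=.083)"
```

```text
11.3833 [0.629  0.1265 0.0833] F [ 1.8 -2.  -0.7] r 0.0802 ang 17.4
wrist [454.8 127.8] 1284 [0.5888 0.0381 0.113 ] 0.074 -60.6
wrist [573.2 129.2] 34 [0.5331 0.0208 0.113 ] 0.084 -103.4
[[-2.5, 0.1, 0.4], [-0.0, 0.0, -0.034], 0]
[[-9.5, 0.6, 0.4], [-0.0, 0.0, -0.121], 0]
[[-16.4, 1.8, 0.4], [-0.0, 0.0, -0.208], 0]
[[-21.8, 3.1, 0.4], [-0.0, 0.0, -0.278], 0]
[[-27.1, 4.8, 0.4], [-0.0, -0.0, -0.348], 0]
[[-31.0, 6.4, 0.4], [-0.0, -0.0, -0.4], 0]
[[-34.8, 8.1, 0.4], [-0.0, -0.0, -0.453], 0]
```

>>> {"api": "step_arm", "payload": {"moves": [[[-3.5,0.1,0],[0,0,-0.04],0],[[-9.5,0.6,0],[0,0,-0.12],0],[[-16.4,1.8,0],[0,0,-0.208],0],[[-21.8,3.1,0],[0,0,-0.278],0],[[-27.1,4.8,0],[0,0,-0.348],0],[[-31,6.4,0],[0,0,-0.4],0],[[-34.8,8.1,0],[0,0,-0.453],0],[[-34.8,8.1,0],[0,0,-0.453],0]]}}

```text
clock: 12.1
tcp_pos: [0.6099, 0.1578, 0.0836]
orientation: [-0.0, 0.92, -0.393, -0.0]
wrist_force: [-0.3, 0.4, -1.0]
finger_gap: -0.0002
grip_force: 0.0
```

```bash
python3 -c "
from h import *
st();pegs();pegs('top',.12)
im=imaging.read_camera('wrist');cv2.imwrite('pics/w8.png',im[:,:,::-1])
p=imaging.camera_params('wrist');np.save('w8.npy',p['pose'])
for X in ([C[0]-.12*np.cos(1.059),C[1]-.12*np.sin(1.059),.095],):print(proj(p,X))
"
```

```text
12.1 [0.6099 0.1578 0.0836] F [-0.3  0.4 -1. ] r 0.0797 ang 43.9
wrist [451.7 125.5] 1216 [0.6145 0.061  0.113 ] 0.0746 -33.8
wrist [593.2 139.8] 457 [0.558  0.0165 0.113 ] 0.0861 -86.3
wrist [614.9 208.5] 49 [0.5162 0.027  0.113 ] 0.0838 -115.7
top [296.6 187.3] 7 [0.612  0.0611 0.12  ] 0.0725 -34.8
(np.float64(648.2549551954287), np.float64(189.4560414366751))
```

Bat yaw is now about 56°, against about 61° wanted. The bolt is out of the wrist view, so I'll lift and look at the notch and bolt together.

>>> {"api": "step_arm", "payload": {"moves": [[[5,0,0],[0,0,0],0],[[6,0,-35],[0,0,0],0],[[6,0,-70],[0,0,0],0],[[6,-10,-100],[0,0,0],0],[[6,-20,-110],[0,0,0],0],[[6,-20,-110],[0,0,0],0],[[6,-20,-110],[0,0,0],0]]}}

```text
clock: 12.83
tcp_pos: [0.6293, 0.1668, 0.1939]
orientation: [-0.0, 0.92, -0.393, 0.0]
wrist_force: [0.2, -0.7, 0.3]
finger_gap: -0.0001
grip_force: 0.0
```

```bash
python3 -c "
from h import *
st();p=imaging.camera_params('wrist');np.save('w9.npy',p['pose'])
im=imaging.read_camera('wrist');cv2.imwrite('pics/w9f.png',im[:,:,::-1])
X=[C[0]-.105*np.cos(1.059),C[1]-.105*np.sin(1.059),.095];u,v=map(int,proj(p,X));print(u,v)
u0=min(max(u-130,0),640-200);v0=max(v-80,0);c=im[v0:v0+150,u0:u0+200,::-1];print(u0,v0)
cv2.imwrite('pics/w9.png',cv2.resize(c,None,fx=4,fy=4,interpolation=cv2.INTER_CUBIC))
pegs(z=.113)
"
```

```text
12.8333 [0.6293 0.1668 0.1939] F [ 0.2 -0.7  0.3] r 0.1001 ang 39.9
526 169
396 89
wrist [416.8 125. ] 285 [0.615  0.0612 0.113 ] 0.0749 -33.5
wrist [515.2 176.4] 79 [0.5142 0.0281 0.113 ] 0.0837 -117.3
wrist [347.5 222.7] 264 [0.5929 0.1674 0.113 ] 0.0764 58.1
wrist [434.1 272.9] 339 [0.4875 0.1449 0.113 ] 0.0776 146.9
```

View pics/w9.png

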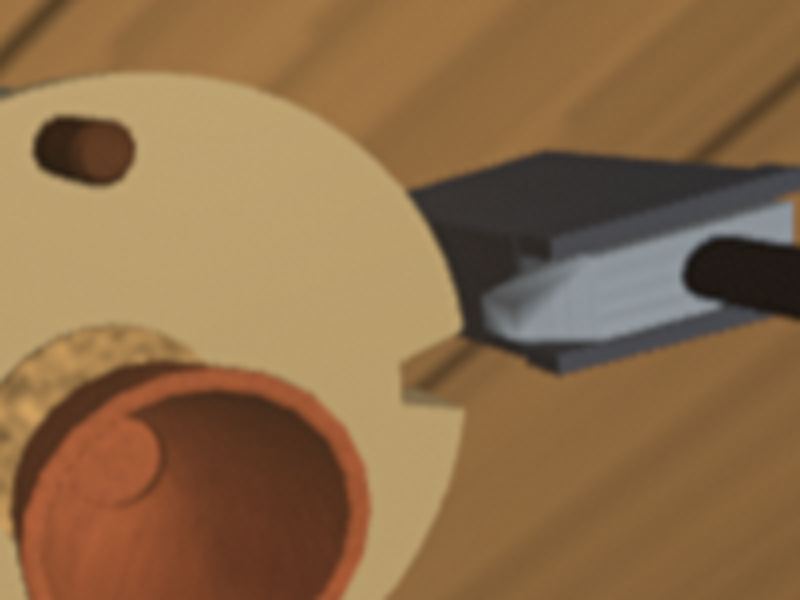

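```bash
python3 -c "
from h import *
import h
h.C=np.array([.5513,.1031])
f=lambda x,y,z:ang(396+x/4-.4,89+y/4-.4,z)
for n,a in dict(nb=(402.5,383,.098),mouth=(465,370,.098),m1=(465,332,.098),m2=(465,408,.098),knob=(714,268,.095),tip1=(484,300,.095),tip2=(505,340,.095),cheekU=(550,255,.094),cheekU2=(795,193,.094),cheekL=(560,358,.094)).items(): print(n,end=' ');f(*a)
"
```

```text
nb [0.5102 0.0408 0.098 ] 0.0746 -123.5
mouth [0.5018 0.0283 0.098 ] 0.0897 -123.5
m1 [0.5099 0.0229 0.098 ] 0.0903 -117.3
m2 [0.4936 0.0338 0.098 ] 0.0902 -129.8
knob [ 0.4779 -0.0285  0.095 ] 0.1507 -119.1
tip1 [0.5113 0.0142 0.095 ] 0.0975 -114.2
tip2 [0.4991 0.0163 0.095 ] 0.1013 -121.0
cheekU [ 0.5085 -0.0033  0.094 ] 0.1147 -111.9
cheekU2 [ 0.4793 -0.0516  0.094 ] 0.1706 -115.0
cheekL [0.4846 0.009  0.094 ] 0.1153 -125.3
```

The notch is at crop (402,383), which is -123.5°. The bolt and knob are at -119.1°, so the bat needs about +4.3° more. Going back down along the same path and pushing 6 mm past the earlier point.

>>> {"api": "step_arm", "payload": {"moves": [[[0,12,35],[0,0,0],0],[[0,20,70],[0,0,0],0],[[0,20,100],[0,0,0],0],[[0,20,110],[0,0,0],0],[[-4,20,110],[0,0,0],0],[[-8,20,110],[0,0,-0.03],0],[[-11.9,20.2,110],[0,0,-0.073],0],[[-11.9,20.2,110],[0,0,-0.073],0]]}}

```text
clock: 13.6
tcp_pos: [0.6069, 0.1624, 0.0862]
orientation: [-0.001, 0.934, -0.357, 0.001]
wrist_force: [0.3, -0.5, 0.5]
finger_gap: -0.0001
grip_force: 0.0
```

```bash
python3 -c "
from h import *
st()"
```

```text
13.6 [0.6069 0.1624 0.0862] F [ 0.3 -0.5  0.5] r 0.0809 ang 47.8
```

>>> {"api": "step_arm", "payload": {"moves": [[[5,0,0],[0,0,0],0],[[6,0,-35],[0,0,0],0],[[6,0,-70],[0,0,0],0],[[6,-10,-100],[0,0,0],0],[[6,-20,-110],[0,0,0],0],[[6,-20,-110],[0,0,0],0],[[6,-20,-110],[0,0,0],0]]}}

```text
clock: 14.18
tcp_pos: [0.6248, 0.1726, 0.1952]
orientation: [-0.001, 0.934, -0.358, 0.001]
wrist_force: [-0.1, 0.3, 0.2]
finger_gap: 0.0002
grip_force: 0.0
```

```bash
python3 -c "
from h import *
st();p=imaging.camera_params('wrist');np.save('w10.npy',p['pose'])
im=imaging.read_camera('wrist');cv2.imwrite('pics/w10f.png',im[:,:,::-1])
pegs(z=.113)
# notch gap in the bat rim: non-pale samples at r=.084 and r=.0875 about C
import h
for c in ((.5513,.1031),):
  for r in(.078,.082,.086):
    A=np.radians(np.arange(-135,-105,.25));px=[proj(p,[c[0]+r*np.cos(a),c[1]+r*np.sin(a),.098]) for a in A]
    val=[im[int(round(v)),int(round(u)),:].astype(int) for u,v in px];pale=np.array([q[0]>165 and q[1]>140 and q[2]>90 for q in val])
    d=np.degrees(A[~pale]);print(r,d.min() if len(d) else None,d.max() if len(d) else None,d.mean() if len(d) else None)
"
```

```text
14.1833 [0.6248 0.1726 0.1952] F [-0.1  0.3  0.2] r 0.1007 ang 44.1
wrist [417.2 125.3] 293 [0.6176 0.066  0.113 ] 0.0746 -29.2
wrist [347.  221.9] 262 [0.5891 0.1706 0.113 ] 0.0773 61.8
wrist [432.9 273. ] 334 [0.4852 0.1414 0.113 ] 0.0778 150.0
0.078 -124.49999999999999 -114.00000000000001 -119.25
0.082 -125.00000000000001 -112.75 -118.875
0.086 -126.0 -112.25 -119.125
```

The notch is now at -119.1°, matching the bolt direction, and the pegs give a yaw of 60.4°. Step 1 is met. Now I'll go behind the knob.

```bash
cat >> h.py <<'E'
C2=np.array([.5513,.1031]);U=np.array([np.cos(np.radians(60.8)),np.sin(np.radians(60.8))])
def bolt(rs,z,w=240.8):
    goto([(*(C2-r*U),z,w) for r in rs])
E
python3 -c "
from h import *
bolt([.178],.195)"
```

```text
[[32.6, 272.7, -1.9], [0.002, -0.0, 1.347], 0]
```

>>> {"api": "step_arm", "payload": {"moves": [[[4,30,-2],[0,0,0.12],0],[[7,60,-2],[0,0,0.24],0],[[11,90,-2],[0,0,0.36],0],[[14,120,-2],[0,0,0.48],0],[[18,150,-2],[0,0,0.6],0],[[21,180,-2],[0,0,0.72],0],[[25,210,-2],[0,0,0.84],0],[[28,240,-2],[0,0,0.96],0]]}}

```text
clock: 14.95
tcp_pos: [0.4813, -0.0256, 0.1942]
orientation: [-0.001, -0.66, 0.751, 0.001]
wrist_force: [1.1, -1.1, 0.5]
finger_gap: -0.0
grip_force: 0.0
```

```bash
python3 -c "
from h import *
st();bolt([.178],.195)"
```

```text
14.95 [ 0.4813 -0.0256  0.1942] F [ 1.1 -1.1  0.5] r 0.1465 ang -119.1
[[28.7, 13.3, -0.8], [0.003, -0.0, 0.381], 0]
```

>>> {"api": "step_arm", "payload": {"moves": [[[10,5,0],[0,0,0.12],0],[[20,9,0],[0,0,0.24],0],[[28.7,13.3,0],[0,0,0.36],0],[[28.7,13.3,0],[0,0,0.381],0],[[28.7,13.3,0],[0,0,0.381],0]]}}

```text
clock: 15.37
tcp_pos: [0.4659, -0.0515, 0.1948]
orientation: [-0.001, -0.509, 0.861, 0.001]
wrist_force: [0.0, -0.3, 0.5]
finger_gap: -0.0003
grip_force: 0.0
```

```bash
python3 -c "
from h import *
st();bolt([.178],.084);p=imaging.camera_params('wrist')
im=imaging.read_camera('wrist');cv2.imwrite('pics/w11.png',im[:,:,::-1])
print('tcp',proj(p,telemetry.get_state()['tcp_pos']),'knob',proj(p,[*(C2-.1507*U),.13]))
m=im.astype(int).max(2)<40
for c,s in blobs(m[:242],60): print(c,s)
"
```

```text
15.3667 [ 0.4659 -0.0515  0.1948] F [ 0.  -0.3  0.5] r 0.1767 ang -119.3
[[1.3, 0.7, 110.8], [0.002, -0.0, 0.006], 0]
tcp (np.float64(320.7323273619076), np.float64(235.5266212177221)) knob (np.float64(321.9686614051741), np.float64(229.82774952938775))
[320.4 222.8] [314 211  14  24 297]
```

The knob is centred at column 320, in line with the fingers at column 321. Descending.

>>> {"api": "step_arm", "payload": {"moves": [[[2,0.5,35],[0,0,0],0],[[2,0.5,65],[0,0,0],0],[[2,0.5,90],[0,0,0],0],[[2,0.5,105],[0,0,0],0],[[2,0.5,110],[0,0,0],0],[[2,0.5,110],[0,0,0],0]]}}

```text
clock: 15.92
tcp_pos: [0.4645, -0.052, 0.0843]
orientation: [-0.001, -0.51, 0.86, 0.001]
wrist_force: [0.6, -0.1, 0.8]
finger_gap: -0.0004
grip_force: 0.0
```

>>> {"api": "step_arm", "payload": {"moves": [[[-2,0,0],[0,0,0],0],[[-4,0,0],[0,0,0],0],[[-6,0,0],[0,0,0],0],[[-7,0,0],[0,0,0],0],[[-8,0,0],[0,0,0],0],[[-8,0,0],[0,0,0],0]]}}

```text
clock: 16.42
tcp_pos: [0.4701, -0.0463, 0.0866]
orientation: [0.0, -0.509, 0.861, -0.001]
wrist_force: [-0.2, -1.3, 1.0]
finger_gap: 0.0001
grip_force: 0.8
```

```bash
python3 -c "
from h import *
st();s=telemetry.get_state();print('rad',(C2-s['tcp_pos'][:2])@U,'Fpush',-s['wrist_force'][:2]@U)"
```

```text
16.4167 [ 0.4701 -0.0463  0.0866] F [-0.2 -1.3  1. ] r 0.1701 ang -119.0
rad 0.17004650946535463 Fpush 1.2199510666841398
```

>>> {"api": "step_arm", "payload": {"moves": [[[-2,0,0],[0,0,0],0],[[-4,0,0],[0,0,0],0],[[-6,0,0],[0,0,0],0],[[-8,0,0],[0,0,0],0],[[-10,0,0],[0,0,0],0],[[-12,0,0],[0,0,0],0],[[-14,0,0],[0,0,0],0],[[-15,0,0],[0,0,0],0]]}}

```text
clock: 17.08
tcp_pos: [0.4772, -0.0336, 0.0864]
orientation: [-0.0, -0.508, 0.861, -0.001]
wrist_force: [-1.3, -5.5, 3.8]
finger_gap: 0.0002
grip_force: 2.6
```

```bash
cat >> h.py <<'E'
def pb():
    s=telemetry.get_state();print(round(s['clock'],2),'rad',round((C2-s['tcp_pos'][:2])@U*1000,1),'z',s['tcp_pos'][2].round(4),'Fpush',(-s['wrist_force'][:2]@U).round(1),s['wrist_force'].round(1))
E
python3 -c "
from h import *
pb()"
```

```text
17.08 rad 155.5 z 0.0864 Fpush 5.5 [-1.3 -5.5  3.8]
```

>>> {"api": "step_arm", "payload": {"moves": [[[-2,0,0],[0,0,0],0],[[-4,0,0],[0,0,0],0],[[-5.5,0,0],[0,0,0],0],[[-7,0,0],[0,0,0],0],[[-8,0,0],[0,0,0],0],[[-9,0,0],[0,0,0],0],[[-10,0,0],[0,0,0],0]]}}

```text
clock: 17.67
tcp_pos: [0.4821, -0.0248, 0.0864]
orientation: [-0.0, -0.508, 0.861, -0.001]
wrist_force: [-1.4, -4.9, 4.6]
finger_gap: 0.0004
grip_force: 2.6
```

```bash
python3 -c "
from h import *
pb()"
```

```text
17.67 rad 145.5 z 0.0864 Fpush 5.0 [-1.4 -4.9  4.6]
```

>>> {"api": "step_arm", "payload": {"moves": [[[-0.7,0,0],[0,0,0],0],[[-1.4,0,0],[0,0,0],0],[[-2,0,0],[0,0,0],0],[[-2.5,0,0],[0,0,0],0],[[-3,0,0],[0,0,0],0]]}}

```text
clock: 18.08
tcp_pos: [0.4835, -0.0223, 0.0863]
orientation: [-0.0, -0.508, 0.861, -0.001]
wrist_force: [-0.6, -5.3, 4.4]
finger_gap: 0.0003
grip_force: 2.6
```

>>> {"api": "step_arm", "payload": {"moves": [[[-0.5,0,0],[0,0,0],0],[[-1,0,0],[0,0,0],0]]}}

```text
clock: 18.25
tcp_pos: [0.484, -0.0214, 0.0864]
orientation: [-0.0, -0.508, 0.861, -0.001]
wrist_force: [-1.2, -5.0, 4.3]
finger_gap: 0.0003
grip_force: 2.7
```

```bash
python3 -c "
from h import *
pb()"
```

```text
18.25 rad 141.5 z 0.0864 Fpush 5.0 [-1.2 -5.   4.3]
```

>>> {"api": "step_arm", "payload": {"moves": [[[-0.5,0,0],[0,0,0],0],[[-1,0,0],[0,0,0],0],[[-1,0,0],[0,0,0],0]]}}

```text
clock: 18.5
tcp_pos: [0.4843, -0.0207, 0.0864]
orientation: [-0.0, -0.508, 0.861, -0.001]
wrist_force: [-2.0, -6.5, 4.4]
finger_gap: 0.0002
grip_force: 3.1
```

>>> {"api": "step_arm", "payload": {"moves": [[[-0.4,0,0],[0,0,0],0],[[-0.4,0,0],[0,0,0],0],[[-0.4,0,0],[0,0,0],0]]}}

```text
clock: 18.75
tcp_pos: [0.4845, -0.0204, 0.0864]
orientation: [-0.0, -0.508, 0.861, -0.001]
wrist_force: [-2.2, -5.7, 4.9]
finger_gap: 0.0002
grip_force: 3.1
```

>>> {"api": "step_arm", "payload": {"moves": [[[-0.5,0,0],[0,0,0],0],[[-1,0,0],[0,0,0],0],[[-1,0,0],[0,0,0],0]]}}

```text
clock: 19.0
tcp_pos: [0.485, -0.0196, 0.0864]
orientation: [-0.0, -0.508, 0.861, -0.001]
wrist_force: [-1.0, -6.1, 4.1]
finger_gap: -0.0
grip_force: 3.2
```

>>> {"api": "step_arm", "payload": {"moves": [[[-0.5,0,0],[0,0,0],0],[[-1,0,0],[0,0,0],0],[[-1,0,0],[0,0,0],0]]}}

```text
clock: 19.25
tcp_pos: [0.4853, -0.019, 0.0864]
orientation: [-0.001, -0.508, 0.861, -0.001]
wrist_force: [-2.3, -6.7, 5.1]
finger_gap: -0.0004
grip_force: 3.9
```

>>> {"api": "step_arm", "payload": {"moves": [[[-0.5,0,0],[0,0,0],0],[[-0.5,0,0],[0,0,0],0],[[-0.5,0,0],[0,0,0],0]]}}

```text
clock: 19.5
tcp_pos: [0.4855, -0.0187, 0.0864]
orientation: [-0.001, -0.508, 0.861, -0.001]
wrist_force: [-2.2, -8.5, 5.0]
finger_gap: 0.0003
grip_force: 4.1
```

```bash
python3 -c "
from h import *
pb()
p=imaging.camera_params('wrist');im=imaging.read_camera('wrist');cv2.imwrite('pics/w12f.png',im[:,:,::-1]);np.save('w12.npy',p['pose'])
pegs(z=.113)"
```

```text
19.5 rad 138.5 z 0.0864 Fpush 8.5 [-2.2 -8.5  5. ]
```

>>> {"api": "step_arm", "payload": {"moves": [[[-0.4,0,0],[0,0,0],0],[[-0.8,0,0],[0,0,0],0],[[-0.8,0,0],[0,0,0],0]]}}

```text
clock: 19.85
tcp_pos: [0.4857, -0.0182, 0.0864]
orientation: [-0.001, -0.508, 0.861, -0.002]
wrist_force: [-2.9, -8.9, 4.4]
finger_gap: -0.0002
grip_force: 4.5
```

>>> {"api": "step_arm", "payload": {"moves": [[[-0.4,0,0],[0,0,0],0],[[-0.8,0,0],[0,0,0],0],[[-0.8,0,0],[0,0,0],0]]}}

```text
clock: 20.1
tcp_pos: [0.4858, -0.0181, 0.0864]
orientation: [-0.002, -0.508, 0.861, -0.002]
wrist_force: [-4.1, -11.0, 5.7]
finger_gap: 0.0002
grip_force: 5.7
```

Firm stop: the tool barely moves while the force rises (about 12 N). A little more, then hold.

>>> {"api": "step_arm", "payload": {"moves": [[[-0.4,0,0],[0,0,0],0],[[-0.8,0,0],[0,0,0],0],[[-0.8,0,0],[0,0,0],0]]}}

```text
clock: 20.35
tcp_pos: [0.4859, -0.018, 0.0864]
orientation: [-0.002, -0.508, 0.862, -0.002]
wrist_force: [-6.1, -12.4, 6.1]
finger_gap: 0.0004
grip_force: 6.8
```

>>> {"api": "step_arm", "payload": {"moves": [[[0,0,0],[0,0,0],0],[[0,0,0],[0,0,0],0],[[0,0,0],[0,0,0],0],[[0,0,0],[0,0,0],0],[[0,0,0],[0,0,0],0],[[0,0,0],[0,0,0],0],[[0,0,0],[0,0,0],0]]}}

```text
clock: 20.93
tcp_pos: [0.4859, -0.018, 0.0864]
orientation: [-0.002, -0.508, 0.862, -0.002]
wrist_force: [-5.7, -11.3, 6.6]
finger_gap: 0.0001
grip_force: 6.7
```

```bash
python3 -c "
from h import *
pb()"
```

```text
20.93 rad 137.6 z 0.0864 Fpush 12.7 [ -5.7 -11.3   6.6]
```

>>> {"api": "step_arm", "payload": {"moves": [[[3,0,0],[0,0,0],0],[[8,0,0],[0,0,0],0],[[14,0,0],[0,0,0],0],[[18,0,-20],[0,0,0],0],[[18,0,-55],[0,0,0],0],[[18,0,-90],[0,0,0],0],[[18,0,-110],[0,0,0],0],[[18,0,-110],[0,0,0],0]]}}

```text
clock: 21.6
tcp_pos: [0.4805, -0.0312, 0.2005]
orientation: [0.003, -0.509, 0.861, -0.002]
wrist_force: [0.5, -0.3, 0.5]
finger_gap: 0.0003
grip_force: 0.0
```

```bash
python3 -c "
from h import *
st();p=imaging.camera_params('wrist');im=imaging.read_camera('wrist')
print([proj(p,[*(C2-r*U),z]) for r,z in ((.074,.098),(.12,.095),(0,.1))])
cv2.imwrite('pics/w13.png',im[:,:,::-1]);np.save('w13.npy',p['pose'])
cv2.imwrite('pics/w13c.png',cv2.resize(im[130:280,220:420,::-1],(800,600),interpolation=cv2.INTER_CUBIC))
pegs(z=.113)"
```

```text
21.6 [ 0.4805 -0.0312  0.2005] F [ 0.5 -0.3  0.5] r 0.1518 ang -118.3
[(np.float64(324.9403734314607), np.float64(257.9255196595055)), (np.float64(325.36988893286855), np.float64(218.61363849071873)), (np.float64(324.31142555147335), np.float64(313.4784797691448))]
```

View pics/w13c.png

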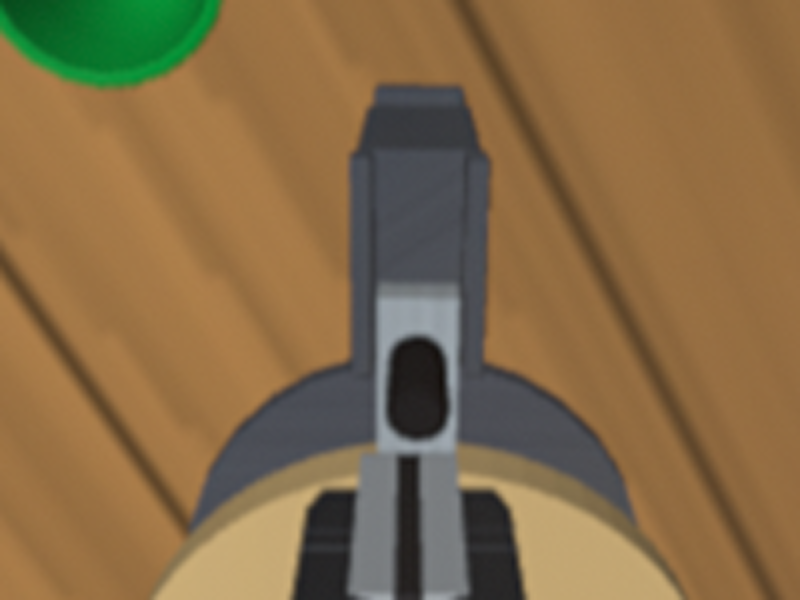

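```bash
python3 -c "
from h import *
p=imaging.camera_params('wrist')
X=ray(p,324.3,221,.095);print('knob r',(C2-X[:2])@U,(C2-X[:2])@np.array([-U[1],U[0]]))
pegs('top',.12)
im=imaging.read_camera('top').astype(int);p=imaging.camera_params('top');r,g,b=im[...,0],im[...,1],im[...,2]
for c,s in blobs((r>120)&(g<110)&(b<90)&(r-g>50),40):
  X=ray(p,c[0],c[1],.14)
  if np.hypot(*(X[:2]-C2))<.06: print('pot',X,s)
"
```

```text
knob r 0.11989466298482741 -0.0015820700851872421
top [294.5 186. ] 6 [0.616  0.0671 0.12  ] 0.0727 -29.1
top [259.  196.7] 7 [0.5862 0.1699 0.12  ] 0.0753 63.4
top [269.3 231.7] 3 [0.4838 0.1401 0.12  ] 0.0783 151.3
pot [0.55398317 0.10793614 0.14      ] [271 195  22  23 265]
```

The stroke is 30.8 mm, so the tip is at 74 mm, which is the notch bottom. The pegs show the bat at about 61° and the bowl is centred. Handing in.

```bash
python3 -c "
from workcell import env
print(env.hand_in())"
```

```text
the job is handed in; nothing more can be done
None
```

I turned the bat until the notch faced the bolt, pressed the bolt home with about 13 N, let go and handed the job in; the bowl stands near the bat's centre, no verdict was shown, and I viewed 11 pictures, one over the limit of 10.

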